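Mount the swatch wheel on the display drive and switch it on

TASK

Take the large swatch wheel out of the rack and lay it flat on the table with its hub up, and let go of it. Then take it again, fit its square bore onto the square spindle of the display drive so that it sits fully home on the flange, let go, and only then flip the drive's toggle switch over until it clicks to the other side. Leave the small wheel in the rack and the bottle, jar and hand rest where they stand.

Things in the scene. Friction and masses are not known exactly. Their poses are not given: they have to be found in the camera images.
- wheel_mid (a point): Large swatch wheel, loose, 140 g: twelve-sided plate 120 mm across flats, 8 mm thick, with a 30 x 30 mm square hub 32 mm tall on its face. A 13.5 mm square bore, parallel to the hub's sides, runs through all 40 mm. The point lies on the bore's axis half-way (20 mm from the plate's back); z runs along the bore from the back to the hub's end, x and y are square to the hub's sides.
- small_mid (a point): The other wheel in the rack, to be left there: loose, 90 g, the same make and heights but 92 mm across flats and with a round hub 30 mm in diameter and no square bore. Point and z axis as for the large wheel.
- rack: Fixed wooden rack, 150 (x) x 120 (y) mm, origin under its centre on the table. Slots 11 mm wide run along y at x = -42 and +42 mm, floor 10 mm, walls 32 mm above the table. A wheel stands on edge in each (either may be in either), hub toward the rack's +x, leaning up to 0.15 rad; its top edge is free to be pinched from above.
- drive: Fixed display drive, a low white box 110 (x) x 230 (y) x 45 (z) mm, origin under its centre on the table. The spindle stands at y = +50 mm on its top, the toggle switch at y = -80 mm.
- spindle_seat (a point): Centre of the top of the round flange (48 mm in diameter, 51 mm above the table) on which the wheel's back must rest. The steel spindle rises 26 mm from here: square 12 x 12 mm for 20 mm, then 6 mm tapering to 5.6 mm. x and y are square to the spindle's sides, z is up. The wheel fits in any of four quarter turns, hub up.
- spindle (a joint): Turn of the spindle about the vertical relative to the drive (rad, anticlockwise from above, -0.8 to 0.8). It is held stiffly by its gearing (0.25 N m) and stays where it is.
- toggle_tip (a point): Centre of the ball end (13 mm in diameter) of the steel toggle lever, 9 mm thick, 46 mm from pivot to ball centre. The lever swings in the drive's x-z plane. At 0 it leans 0.45 rad toward the drive's -x, ball centre 94 mm above the table.
- toggle_pivot (a point): Pivot of the toggle lever, fixed on the drive, 53 mm above the table; its x axis is the drive's x, the direction in which the ball is pushed to switch on.
- toggle (a joint): Angle of the toggle: 0 off (leaning to the drive's -x), 0.9 rad on (leaning to its +x). A spring drives it from the middle (0.45) to either end; it takes about 1.2 N at the ball to push it over.
- polish_mid (a point): Loose nail polish bottle, 32 mm in diameter, 75 mm high, standing beyond the work; the point is half-way up. Leave it.
- jar_mid (a point): Loose low jar, 52 mm in diameter, 42 mm high; the point is half-way up. Leave it.
- rest_mid (a point): Loose white eight-sided hand-rest post, 50 mm across, 150 mm high, standing; the point is half-way up. Leave it.
Not all that is in view belongs to the job. What is shaped like the part that bears wheel_mid but green or pink is not meant.

How it is judged:
On the way, in this order (a step that is already met when the one before it is completed fails the run):
1. the large wheel lies flat on the table, hub up, and is let go (angle between wheel_mid's own z axis and vertical below 0.08 rad and height (world z) of wheel_mid below 0.024 m and contact force between wheel and the fingers below 0.1 N), for 0.2 s.
2. the large wheel sits fully home on the spindle, hub up, and is let go (horizontal distance between wheel_mid and spindle_seat below 0.004 m and z of wheel_mid in the frame of spindle_seat between 0.017 and 0.0225 m and angle between wheel_mid's own z axis and vertical below 0.08 rad and contact force between wheel and the fingers below 0.1 N), for 0.2 s.
3. the toggle is over on its other side (value of joint toggle above 0.8 rad), for 0.1 s.
At the end, for the whole second after the job is handed in: The large wheel sits on the square spindle, hub up, its back on the flange (within 2.5 mm), centred within 4 mm and level within 0.08 rad; the toggle is on (above 0.8 rad); the small wheel, bottle, jar and post are within 30 mm of where they stood (horizontal distance between wheel_mid and spindle_seat below 0.004 m and z of wheel_mid in the frame of spindle_seat between 0.017 and 0.0225 m and angle between wheel_mid's own z axis and vertical below 0.08 rad and value of joint toggle above 0.8 rad and distance of each of small_mid, polish_mid, jar_mid, rest_mid from where it was at the start of the episode below 0.03 m); the robot touches nothing.
It fails at once if the small wheel, the bottle, the jar or the hand rest is moved by more than 30 mm (distance of any of small_mid, polish_mid, jar_mid, rest_mid from where it was at the start of the episode above 0.03 m).
It also fails if it takes over 72 s, if anything falls off the work surface, if the arm or the gripper's body presses on something with over 40 N, if the wrist force passes 120 N, or if a joint passes its speed limit or range.

ROBOT

A 6-joint arm with a two-finger parallel gripper is mounted at the origin on the work surface. World frame = base frame: x ahead of the robot, y to its left, z up, the work surface at z = 0. Lengths are in m, angles in rad, forces in N, time in s.
With the tool pointing down it reaches from about 0.225 to 0.875 m from the base axis. Payload 3.4 kg.
Tool frame: the origin (TCP) lies between the finger pads; the fingertips stand 8 mm ahead of it and the grasp point (between the pads) lies 11 mm behind it; z points along the fingers, y is the line along which they close (so a half turn about z gives the same grasp; the last joint's range is limited). The gripper opens to 85 mm and grips with 20 to 120 N. Pads are 22 mm wide; open, the fingers measure 114 mm over their backs; the gripper's body (76 mm by 85 mm) begins 54 mm behind the grasp point. The pads swing forward as they close: fully open they stand 13 mm farther back than shut.
Start: joints at [1.161, 0.276, 1.505, -0, 1.361, -0.121], TCP at [0.164, 0.551, 0.239] pointing down, gripper open.
Joint ranges: [-2.89, 2.89], [-0.75, 2.08], [0.22, 2.7], [-1.18, 4.32], [0.11, 2.71], [-2.7, 2.7]. Speed limits (rad/s): [2.57, 2.57, 3.14, 3.14, 3.14, 3.14].

INTERFACE

Orientations are given as a unit quaternion [w, x, y, z].
In Python, from rig import manip gives the robot as it stands.
- The arm moves only by the tool move_arm, never from a script. Its argument "deltas" is a list that holds one entry, the list of rows, each a list of 5 numbers: the shift along the tool's x, y, z normalised to -1 to 1, where 1 is 80 cm, then the turn about the tool's z normalised to -1 to 1, where 1 is 120 degrees, then the closure, from -1 (fully open) to 1 (shut). In form: [[[tx, ty, tz, twist, grip], ...]]. A call has 1 to 12 rows; each row is the pose to reach, as a shift and turn from the pose commanded when the call began, along the tool's axes at that moment; what a row does not reach only later rows make up. A row lasts 1/10 s, in which the tool goes at most 50 mm and 8.59 degrees, less where a joint would pass 70% of its speed; a pose out of reach is approached as far as the arm can. A call with a number of a shift or a turn outside -1 to 1 is refused whole. A call with a gripper value outside its range is refused whole. The fingers move at their own pace and stop on an object; "squeeze" is the grip in N (left out, the last holds). Time passes only in rows, so rows that repeat a pose let the fingers close. It gives the time, the measured TCP pose, the force, the opening and the grip force at its end, in the units of the state.
- manip.get_state(): the state, without advancing time (a new reading comes with each control period).
- manip.get_image(name): name is "side" or "top" or "wrist"; returns the picture (420x560x3 uint8, red, green, blue); there is no depth.
- manip.camera_params(name): a dict with "fx", "fy", "cx", "cy" (pixels), "R" (3x3) and "t" (3): a world point X has camera coordinates R X + t; the wrist camera has in their place "tool_from_camera" (4x4, takes a point from camera to tool coordinates, whose origin is the TCP and whose axes are the flange's). Camera axes: x right, y down, z forward; pixel columns grow to the right and rows downward; lengths in m; the calibration is good to about 2 mm. A picture is of the moment at which its call begins: read the wrist's pose just before it. camera_params takes no time and is no camera call.
- manip.sign_off(): hands the job in; it is judged then, once.
The state is a dict: "clock": time; "qpos": joint angles; "qd": joint speeds; "effort": joint torques, N m; "position": TCP position; "ee_rot": TCP orientation; "contact_force": force on the tool from outside, world axes, zero at the start; "moment": the same for the moment, N m; "width": finger opening in m; "gripper_force": force on a finger pad.
Only numpy, scipy, OpenCV 4.12 (cv2) and the standard library are available. Lean on these libraries where they do the work, as an engineer would, in place of code of your own. Each camera call takes 0.05 s, during which the arm holds its last target. There are 200 camera calls.

## Working session

There is one attempt and no reset: what is moved stays moved. The work goes in short steps, Python scripts to look and compute and a tool call to move; the robot and the scene stay as the last step left them, time stands still between calls to the robot, and variables do not carry over. Pictures are saved under pics/ and viewed, at most 10 in all, crops included, and the job is handed in when it is done.

Besides the shell and the picture viewer there is one more tool, called after "Call:" as name([rows], argument=value, ...), one row to a line, values as JSON. move_arm: Moves the arm, as the interface text tells. Scaled input: -1 to 1 covers 80 cm each way for a shift and 120 degrees each way for a turn. Its arguments: {"type":"object","properties":{"deltas":{"type":"array","items":{"type":"array","items":{"type":"array","items":{"type":"number","minimum":-1,"maximum":1}}}},"squeeze":{"type":"number"}},"required":["deltas"]}

```bash
mkdir -p pics; ls
cat > h.py <<'E'
import numpy as np, cv2
from rig import manip
from scipy.spatial.transform import Rotation as Rn
def q2R(q): return Rn.from_quat([q[1],q[2],q[3],q[0]]).as_matrix()
def cam(name, st=None):
    p=manip.camera_params(name)
    if 'R' in p:
        R=np.array(p['R']);t=np.array(p['t'])
    else:
        st=st or manip.get_state()
        T=np.eye(4);T[:3,:3]=q2R(st['ee_rot']);T[:3,3]=st['position']
        W=T@np.array(p['tool_from_camera']);R=W[:3,:3].T;t=-R@W[:3,3]
    return p,R,t
def ray(c,uv):
    p,R,t=c
    d=R.T@np.array([(uv[0]-p['cx'])/p['fx'],(uv[1]-p['cy'])/p['fy'],1]);return -R.T@t,d
def onz(c,uv,z):
    o,d=ray(c,uv);return o+d*(z-o[2])/d[2]
def proj(c,X):
    p,R,t=c;x=R@np.array(X)+t;return np.array([p['fx']*x[0]/x[2]+p['cx'],p['fy']*x[1]/x[2]+p['cy']])
def tri(c1,u1,c2,u2):
    o1,d1=ray(c1,u1);o2,d2=ray(c2,u2)
    s=np.linalg.lstsq(np.c_[d1,-d2],o2-o1,rcond=None)[0]
    a=o1+s[0]*d1;b=o2+s[1]*d2;return (a+b)/2,np.linalg.norm(a-b)
def snap(name,fn):
    im=np.array(manip.get_image(name));cv2.imwrite('pics/'+fn,im[:,:,::-1]);return im
E
python3 - <<'E'
from h import *
for n in ('top','side'):
    im=snap(n,n+'0.png');c=cam(n);print(n,c[0]['fx'],-c[1].T@c[2],c[1][2])
print(manip.get_state()); print(manip.camera_params('wrist'))
E
```

```text
pics
top 492.66006020605533 [ 0.43169108 -0.04278576  1.49536214] [ 0.10454209 -0.01274012 -0.99443886]
side 388.7554204363542 [ 0.38852294 -0.79829113  0.54304962] [ 0.19726268  0.8245056  -0.53035644]
{'clock': 0.1, 'qpos': array([ 1.16098546e+00,  2.76547987e-01,  1.50603068e+00,  2.51153879e-05,
        1.36068009e+00, -1.20993277e-01]), 'qd': array([ 0.00047432, -0.00125624, -0.00195905,  0.00184797,  0.00089861,
       -0.00037677]), 'effort': array([ 2.06257835e-03, -4.17701554e+01, -2.46404082e+01, -1.23190157e-04,
        5.82029883e-03, -7.05692997e-06]), 'position': array([0.16357949, 0.55076177, 0.23850731]), 'ee_rot': array([-2.30357360e-04,  1.43909957e-01,  9.89590436e-01, -8.00666171e-04]), 'contact_force': array([ 0.54293301, -0.32963076,  0.12235585]), 'moment': array([0.01847292, 0.0271626 , 0.06196281]), 'gripper_force': 0.0, 'width': 0.08513889563403858}
{'fx': 336.0562935649721, 'fy': 336.0562935649721, 'cx': 277.45098118691067, 'cy': 208.37709136889688, 'tool_from_camera': array([[-1.22597482e-03, -9.62319601e-01, -2.71918152e-01,
         6.84744540e-02],
       [ 9.99998827e-01, -1.42947405e-03,  5.50303531e-04,
         1.03946026e-04],
       [-9.18267818e-04, -2.71917159e-01,  9.62320225e-01,
        -1.33864267e-01],
       [ 0.00000000e+00,  0.00000000e+00,  0.00000000e+00,
         1.00000000e+00]])}
```

View pics/top0.png

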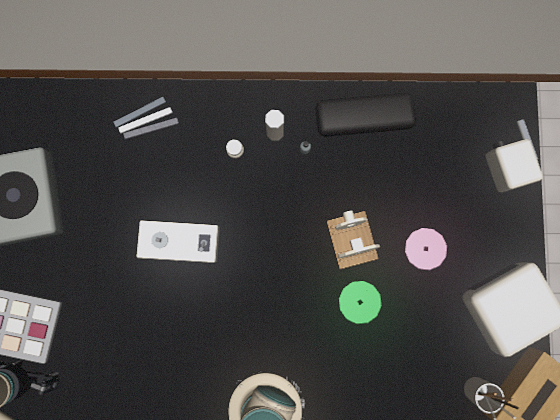

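View pics/side0.png

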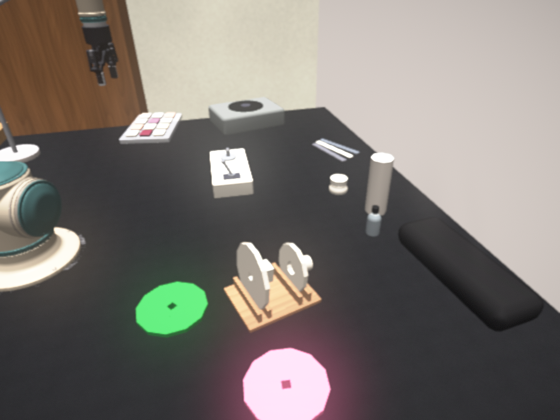

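The top view shows the rack at about (353,240). The white large wheel is in its lower slot at (358,247) and the small one in the upper slot at (348,220). The drive is at (178,241), with the flange at (160,240) and the toggle at (204,243).

Candidates for the large wheel:
- White wheel in the rack's lower slot (358,247), the bigger plate. This is my choice.
- White smaller wheel with a round hub (348,220).
- Green wheel (360,302).
- Pink wheel (426,249).

Next I check the choice in a close crop and measure.

Run:
```python
from h import *
top=cv2.imread('pics/top0.png');side=cv2.imread('pics/side0.png')
a=cv2.resize(top[195:285,310:400],(400,400),interpolation=cv2.INTER_CUBIC)
b=cv2.resize(side[230:330,220:320],(400,400),interpolation=cv2.INTER_CUBIC)
cv2.imwrite('pics/crop1.png',np.hstack([a,b]))
ct=cam('top');hsv=cv2.cvtColor(top,cv2.COLOR_BGR2HSV)
# drive: white region
m=((hsv[:,:,1]<60)&(hsv[:,:,2]>150)).astype(np.uint8);m[:, :120]=0;m[:210]=0;m[275:]=0;m[:,240:]=0
cs=max(cv2.findContours(m,0,2)[0],key=cv2.contourArea);r=cv2.minAreaRect(cs);print(r)
P=np.array([onz(ct,p,.045) for p in cv2.boxPoints(r)]);print('drive',P.round(4),P.mean(0))
E01=[np.linalg.norm(P[i]-P[(i+1)%4]) for i in range(4)];print(E01)
# rack
m=((hsv[:,:,1]>70)&(hsv[:,:,0]<25)&(hsv[:,:,2]>60)).astype(np.uint8);m[:,:315]=0;m[:,390:]=0;m[:200]=0;m[285:]=0
m=cv2.morphologyEx(m,3,np.ones((9,9)))
cs=max(cv2.findContours(m,0,2)[0],key=cv2.contourArea);r=cv2.minAreaRect(cs);print(r)
P=np.array([onz(ct,p,.025) for p in cv2.boxPoints(r)]);print('rack',P.round(4),P.mean(0))
print([np.linalg.norm(P[i]-P[(i+1)%4]) for i in range(4)])
m=((hsv[:,:,1]<50)&(hsv[:,:,2]>140)).astype(np.uint8);m[:,:320]=0;m[:,390:]=0;m[:205]=0;m[265:]=0
for c in cv2.findContours(m,0,2)[0]:
  if cv2.contourArea(c)>20: print('white',cv2.minAreaRect(c),cv2.boundingRect(c))
print('spindle',onz(ct,(160,240),.051))
```

```text
((176.69973754882812, 240.8539276123047), (79.44320678710938, 37.22663116455078), 3.632951259613037)
drive [[0.4426 0.3788 0.045 ]
 [0.5514 0.3759 0.045 ]
 [0.538  0.1428 0.045 ]
 [0.4292 0.1475 0.045 ]] [0.49029489 0.26124555 0.045     ]
[np.float64(0.10886665587247403), np.float64(0.23351980036436568), np.float64(0.10894258476880157), np.float64(0.2316827182192607)]
((352.1922912597656, 239.5384521484375), (50.957061767578125, 40.60778045654297), 74.74488067626953)
rack [[ 0.5551 -0.1787  0.025 ]
 [ 0.5881 -0.2967  0.025 ]
 [ 0.4412 -0.3351  0.025 ]
 [ 0.409  -0.2181  0.025 ]] [ 0.4983668  -0.25714356  0.025     ]
[np.float64(0.12258690272684242), np.float64(0.1518543129667319), np.float64(0.12135305024189579), np.float64(0.1513352806978655)]
white ((357.4742431640625, 245.00718688964844), (14.292183876037598, 41.48480224609375), 74.47589111328125) (339, 237, 41, 20)
white ((349.8000183105469, 217.89999389648438), (14.862703323364258, 31.939001083374023), 71.56504821777344) (336, 211, 32, 17)
spindle [0.49203769 0.30873697 0.051     ]
```

View pics/crop1.png

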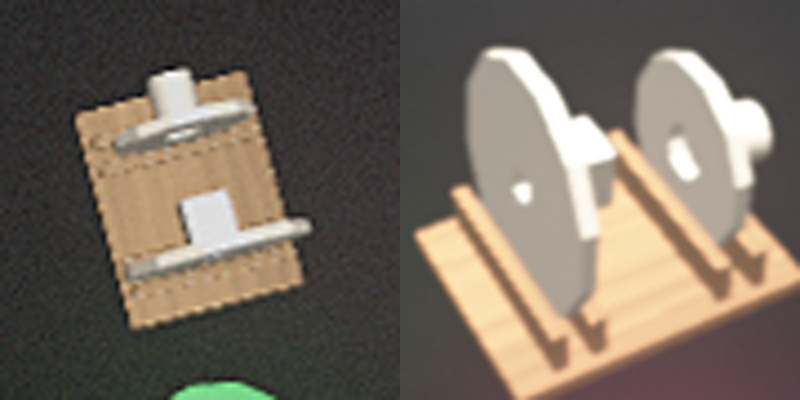

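The crop shows a square hub on the large plate in the rack's lower (-x) slot. The other wheel is small with a round hub, so the choice holds. The rack's size checks (151 x 122 mm) and its yaw is about 0.26 rad. Now a helper for the move numbers, then hover over the wheel.

```bash
cat >> h.py <<'E'
def go(x,y,z,yh=None,st=None):
    """row (first 4 numbers) to world x,y,z with tool y heading yh deg (mod 180)"""
    st=st or manip.get_state();R=q2R(st['ee_rot'])
    d=R.T@(np.array([x,y,z])-st['position'])/.8
    h=np.degrees(np.arctan2(R[1,1],R[0,1]));tw=0
    if yh is not None: tw=(h-yh+90)%180-90
    print('pos',np.round(st['position'],4),'yh %.2f'%h,'t %.2f'%st['clock'],'w %.4f'%st['width'],'row',np.round(d,4),'%.4f'%(tw/120), 'q6 %.2f'%st['qpos'][5])
E
python3 - <<'E'
from h import *
go(.455,-.27,.29,14.9)
ct=cam('top');print(onz(ct,(359.3,250.8),.1))
E
```

```text
pos [0.1636 0.5508 0.2385] yh 73.45 t 0.10 w 0.0851 row [-0.6414 -0.8798 -0.0631] 0.4879 q6 -0.12
[ 0.4628791  -0.26608722  0.1       ]
```

Call:
move_arm([
  [[-0.64,-0.88,-0.063,0.488,-1],[-0.64,-0.88,-0.063,0.488,-1],[-0.64,-0.88,-0.063,0.488,-1],[-0.64,-0.88,-0.063,0.488,-1],[-0.64,-0.88,-0.063,0.488,-1],[-0.64,-0.88,-0.063,0.488,-1],[-0.64,-0.88,-0.063,0.488,-1],[-0.64,-0.88,-0.063,0.488,-1],[-0.64,-0.88,-0.063,0.488,-1],[-0.64,-0.88,-0.063,0.488,-1],[-0.64,-0.88,-0.063,0.488,-1],[-0.64,-0.88,-0.063,0.488,-1]],
], squeeze=20)

```text
clock: 1.3
position: [0.3634, -0.0155, 0.2741]
ee_rot: [0.0, 0.61, 0.793, 0.0]
contact_force: [1.6, 0.8, 0.6]
width: 0.0851
gripper_force: 0.0
```

Run:
```python
from h import *
go(.455,-.27,.29,14.9)
```

```text
pos [ 0.3634 -0.0155  0.2741] yh 14.86 t 1.30 w 0.0851 row [-0.3369  0.0291 -0.0199] -0.0003 q6 -0.49
```

Call:
move_arm([
  [[-0.32,0.028,-0.02,0,-1],[-0.32,0.028,-0.02,0,-1],[-0.32,0.028,-0.02,0,-1],[-0.32,0.028,-0.02,0,-1],[-0.32,0.028,-0.02,0,-1],[-0.32,0.028,-0.02,0,-1],[-0.32,0.028,-0.02,0,-1],[-0.32,0.028,-0.02,0,-1]],
])

```text
clock: 2.1
position: [0.4502, -0.2539, 0.2894]
ee_rot: [-0.001, 0.609, 0.793, 0.0]
contact_force: [-0.7, 0.1, 0.1]
width: 0.0851
gripper_force: 0.0
```

Run:
```python
from h import *
st=manip.get_state();im=snap('wrist','w1.png')
go(.455,-.27,.29,14.9,st)
c=cam('wrist',st)
for X in [(.4577,-.268,.13),(.4629,-.266,.13),(.4577,-.268,.07)]: print(proj(c,X))
```

```text
pos [ 0.4502 -0.2539  0.2894] yh 14.90 t 2.10 w 0.0851 row [-0.021   0.0006 -0.0008] 0.0000 q6 -0.91
[281.04048032 210.60756953]
[287.14402612 209.97106937]
[280.51197516 195.30748321]
```

View pics/w1.png

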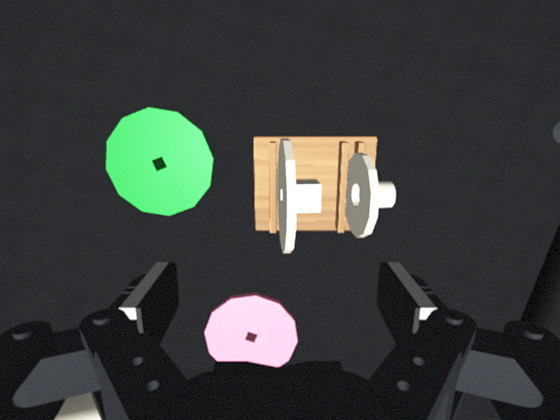

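The wrist picture shows the large wheel edge-on at columns 277-297, rows 140-252. The square hub is to its right at (308,197), and the wheel leans slightly toward the hub side. Next I measure the top rim.

Run:
```python
from h import *
im=cv2.imread('pics/w1.png')
for r in (145,150,165,220,235,245): print(r,[int(v) for v in im[r,274:302].mean(1)])
st=manip.get_state();c=cam('wrist',st)
R=q2R(st['ee_rot'])
for uv in [(291,225),(293,205),(293,225),(295,225)]:
  for z in (.128,):
    X=onz(c,uv,z);print(uv,X.round(4),(R.T@(X-st['position'])).round(4))
```

```text
145 [192, 181, 161, 186, 184, 154, 129, 127, 127, 163, 208, 219, 214, 215, 212, 214, 213, 210, 187, 185, 186, 188, 186, 187, 187, 185, 187, 188]
150 [190, 180, 172, 192, 175, 134, 126, 132, 124, 136, 181, 215, 217, 214, 213, 217, 215, 216, 210, 201, 200, 199, 199, 198, 194, 197, 196, 200]
165 [190, 182, 163, 168, 139, 130, 126, 131, 126, 126, 126, 182, 254, 255, 254, 253, 253, 253, 254, 255, 250, 212, 188, 187, 190, 192, 189, 188]
220 [180, 174, 154, 175, 161, 131, 123, 130, 130, 128, 126, 124, 190, 255, 255, 255, 254, 255, 255, 255, 255, 255, 233, 189, 190, 193, 193, 194]
235 [42, 47, 43, 45, 48, 86, 124, 132, 129, 128, 121, 143, 231, 255, 255, 254, 254, 253, 254, 255, 255, 167, 44, 40, 43, 47, 51, 38]
245 [47, 44, 50, 41, 44, 45, 76, 122, 127, 127, 138, 225, 255, 255, 254, 254, 254, 254, 255, 255, 161, 38, 41, 54, 44, 48, 48, 45]
(291, 225) [ 0.4705 -0.2793  0.128 ] [-0.0305  0.013   0.1616]
(293, 205) [ 0.4671 -0.2604  0.128 ] [-0.0113  0.0146  0.1617]
(293, 225) [ 0.4723 -0.2788  0.128 ] [-0.0305  0.0148  0.1616]
(295, 225) [ 0.4741 -0.2784  0.128 ] [-0.0305  0.0167  0.1616]
```

Call:
move_arm([
  [[-0.021,0.0163,0.05,0,-1],[-0.021,0.0163,0.1,0,-0.6],[-0.021,0.0163,0.16,0,-0.4],[-0.021,0.0163,0.2,0,-0.4],[-0.021,0.0163,0.225,0,-0.4],[-0.021,0.0163,0.225,0,-0.4],[-0.021,0.0163,0.225,0,-0.4]],
], squeeze=40)

```text
clock: 2.85
position: [0.4681, -0.267, 0.1108]
ee_rot: [0.0, 0.609, 0.793, 0.0]
contact_force: [-0.8, -0.4, 0.4]
width: 0.0594
gripper_force: 0.0
```

Run:
```python
from h import *
st=manip.get_state();im=snap('wrist','w2.png');s=manip.get_image('side')
go(.455,-.27,.29,14.9,st);print(st['contact_force'])
s=np.array(s)[:,:,::-1][180:340,190:390]
cv2.imwrite('pics/w2b.png',np.hstack([im[:,:,::-1][100:400,0:560][:, ::1][:, 80:480],cv2.resize(s,(400,320))[:300]]))
```

```text
pos [ 0.4681 -0.267   0.1108] yh 14.98 t 2.85 w 0.0594 row [ 0.0005 -0.0167 -0.224 ] 0.0006 q6 -0.91
[-0.82068394 -0.40079808  0.4154042 ]
```

View pics/w2b.png

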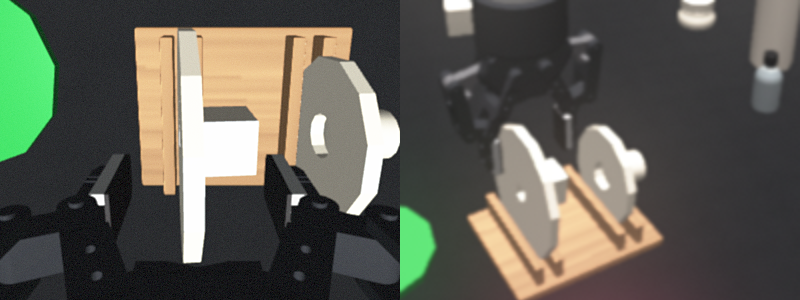

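The wheel's rim at (190,200) stands between the open pads, and the small wheel is clear to the right. Close and lift.

Call:
move_arm([
  [[0,0,0,0,1],[0,0,0,0,1],[0,0,0,0,1],[0,0,0,0,1],[0,0,0,0,1],[0,0,0,0,1],[0,0,0,0,1],[0,0,0,0,1]],
], squeeze=40)

```text
clock: 3.75
position: [0.4653, -0.2689, 0.1106]
ee_rot: [-0.002, 0.609, 0.793, -0.002]
contact_force: [-6.7, -2.2, 7.5]
width: 0.0079
gripper_force: 38.6
```

Call:
move_arm([
  [[0,0,-0.015,0,1],[0,0,-0.04,0,1],[0,0,-0.08,0,1],[0,0,-0.12,0,1],[0,0,-0.15,0,1],[0,0,-0.15,0,1]],
])

```text
clock: 4.35
position: [0.4696, -0.2693, 0.2333]
ee_rot: [0.004, 0.61, 0.793, 0.0]
contact_force: [0.2, -0.5, -2.1]
width: 0.0071
gripper_force: 39.6
```

Call:
move_arm([
  [[0.03,0.01,0,0,1],[0.08,0.03,0,0,1],[0.13,0.05,0,0,1],[0.18,0.07,0,0,1],[0.23,0.09,0.02,0,1],[0.27,0.11,0.04,0,1],[0.3,0.12,0.06,0,1],[0.312,0.124,0.06,0,1],[0.312,0.124,0.06,0,1],[0.312,0.124,0.06,0,1]],
])

```text
clock: 5.35
position: [0.4999, -0.0021, 0.182]
ee_rot: [0.0, 0.609, 0.793, -0.0]
contact_force: [0.6, -0.4, -1.7]
width: 0.0071
gripper_force: 39.6
```

Run:
```python
from h import *
st=manip.get_state();im=snap('wrist','w3.png');s=np.array(manip.get_image('side'))
go(.5,0,.11,14.9,st);print(st['contact_force'],st['gripper_force'])
s=s[:,:,::-1][130:330,150:400]
cv2.imwrite('pics/w3b.png',np.hstack([im[:,:,::-1][20:420,80:480],cv2.resize(s,(400,320)).repeat(1,0)[:320] if 0 else cv2.copyMakeBorder(cv2.resize(s,(400,320)),0,80,0,0,0)]))
c=cam('side');g=cv2.cvtColor(s,cv2.COLOR_BGR2GRAY)
```

```text
pos [ 0.4999 -0.0021  0.182 ] yh 14.90 t 5.35 w 0.0071 row [0.0026 0.0009 0.09  ] 0.0000 q6 -0.40
[ 0.59047189 -0.39390422 -1.6705973 ] 39.57880560301419
```

View pics/w3b.png

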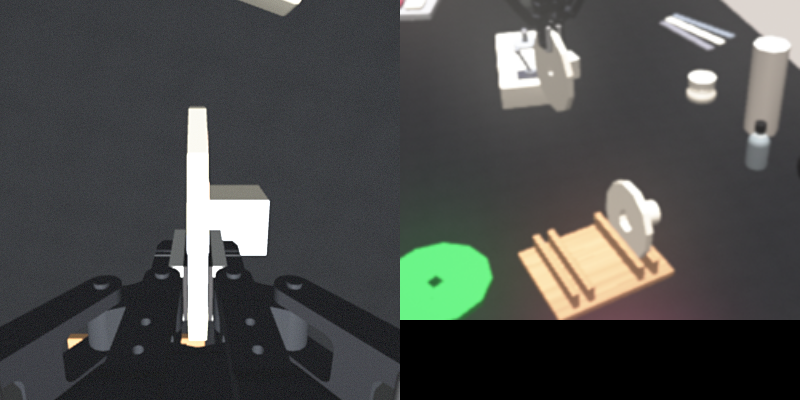

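Call:
move_arm([
  [[0,0,0.04,0,1],[0,0,0.08,0,1],[0,0,0.094,0,1],[0,0,0.097,0,1],[0,0,0.099,0,1],[0,0,0.1,0,1],[0,0,0.1,0,1]],
])

```text
clock: 6.15
position: [0.5005, -0.0015, 0.1031]
ee_rot: [0.001, 0.61, 0.793, 0.001]
contact_force: [-0.2, -0.2, -1.4]
width: 0.0074
gripper_force: 39.6
```

Call:
move_arm([
  [[0,0,0.001,0,1],[0,0,0.002,0,1],[0,0,0.003,0,1],[0,0,0.003,0,1]],
])

```text
clock: 6.55
position: [0.5002, -0.0013, 0.101]
ee_rot: [0.001, 0.609, 0.793, 0.0]
contact_force: [-0.8, 0.0, 6.6]
width: 0.0074
gripper_force: 40.9
```

Call:
move_arm([
  [[0,0,0,0,0.6],[0,0,0,0,0.6],[0,0,0,0,0.6],[0,-0.006,0,0,0.6],[0,-0.012,0,0,0.6],[0,-0.018,0,0,0.6],[0,-0.024,0,0,0.6],[0,-0.03,0,0,0.6],[0,-0.036,0,0,0.6],[0,-0.036,0,0,0.6]],
])

```text
clock: 7.55
position: [0.4708, -0.0088, 0.0995]
ee_rot: [-0.0, 0.61, 0.793, -0.0]
contact_force: [-0.2, -0.5, 0.3]
width: 0.0171
gripper_force: 0.1
```

Run:
```python
from h import *
st=manip.get_state();im=snap('wrist','w4.png');s=np.array(manip.get_image('side'))
go(.5,0,.11,14.9,st);print(st['contact_force'],st['gripper_force'])
s=s[:,:,::-1][110:250,180:320]
cv2.imwrite('pics/w4b.png',np.hstack([im[:,:,::-1][20:420,80:480],cv2.resize(s,(400,400))]))
```

```text
pos [ 0.4708 -0.0088  0.0995] yh 14.88 t 7.55 w 0.0171 row [ 0.0012  0.0381 -0.0131] -0.0002 q6 -0.43
[-0.24038315 -0.4769337   0.26273023] 0.10515770351048559
```

View pics/w4b.png

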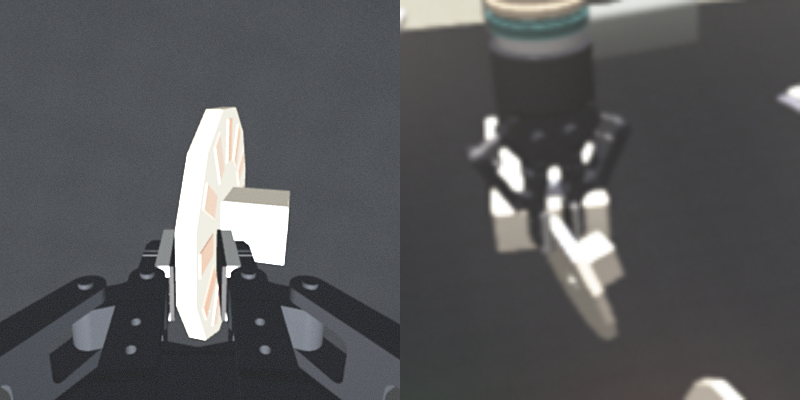

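The wheel leans backward between the pads with its hub side up, as planned. I go on lowering it by opening the fingers while moving back and down, then lift off.

Call:
move_arm([
  [[0,-0.006,0.003,0,0.4],[0,-0.012,0.008,0,0.2],[0,-0.016,0.014,0,0],[0,-0.02,0.022,0,-0.3],[0,-0.024,0.03,0,-0.6],[0,-0.028,0.036,0,-1],[0,-0.032,0.036,0,-1],[0,-0.032,0.036,0,-1],[0,-0.032,0.036,0,-1]],
])

```text
clock: 8.55
position: [0.4531, -0.0158, 0.0745]
ee_rot: [0.006, 0.61, 0.792, 0.004]
contact_force: [0.3, 2.0, 22.2]
width: 0.0854
gripper_force: 10.3
```

Run:
```python
from h import *
st=manip.get_state();im=snap('wrist','w5.png');s=np.array(manip.get_image('side'))
go(.5,0,.11,14.9,st);print(st['contact_force'],st['gripper_force'])
s=s[:,:,::-1][110:250,180:320]
cv2.imwrite('pics/w5b.png',np.hstack([im[:,:,::-1][20:420,80:480],cv2.resize(s,(400,400))]))
```

```text
pos [ 0.4531 -0.0158  0.0745] yh 14.83 t 8.55 w 0.0854 row [ 0.0039  0.0623 -0.0435] -0.0006 q6 -0.45
[ 0.29441522  2.00938596 22.20451983] 10.32806386705488
```

View pics/w5b.png

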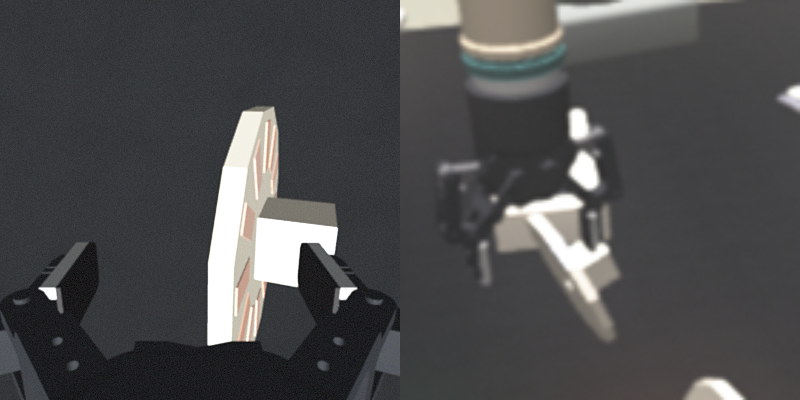

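The hub-side finger has come down on the hub, giving about 22 N and holding the wheel. I raise to free it, so the wheel leans back on the other finger.

Call:
move_arm([
  [[0,0,-0.008,0,-1],[0,0,-0.016,0,-1],[0,0,-0.024,0,-1],[0,0,-0.028,0,-1],[0,0,-0.028,0,-1],[0,0,-0.028,0,-1]],
])

```text
clock: 9.25
position: [0.4468, -0.0153, 0.0929]
ee_rot: [-0.0, 0.61, 0.793, -0.0]
contact_force: [0.1, 0.3, -0.5]
width: 0.0858
gripper_force: 0.0
```

Run:
```python
from h import *
st=manip.get_state();im=snap('wrist','w6.png');s=np.array(manip.get_image('side'))
go(.5,0,.11,14.9,st);print(st['contact_force'],st['gripper_force'])
s=s[:,:,::-1][110:250,180:320]
cv2.imwrite('pics/w6b.png',np.hstack([im[:,:,::-1][20:420,80:480],cv2.resize(s,(400,400))]))
```

```text
pos [ 0.4468 -0.0153  0.0929] yh 14.89 t 9.25 w 0.0858 row [ 0.0014  0.0692 -0.0214] -0.0001 q6 -0.45
[ 0.14429923  0.28129583 -0.4621491 ] 0.0
```

View pics/w6b.png

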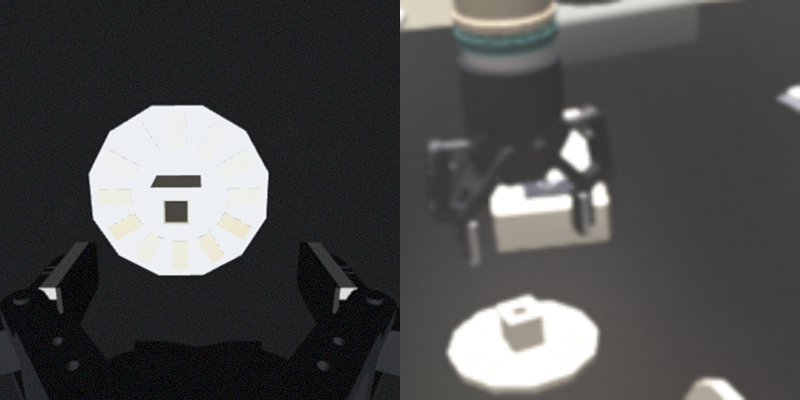

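The wheel lies flat, hub up, with its bore near full-image (256,231), and the gripper is clear. Now I measure the bore, then look at the spindle before gripping again.

```bash
cat >> h.py <<'E'
def dark_sq(im,box,thr=110):
    """dark blobs inside box (u0,v0,u1,v1) of an RGB image"""
    g=cv2.GaussianBlur(im.mean(2).astype(np.uint8),(3,3),0);u0,v0,u1,v1=box
    m=(g[v0:v1,u0:u1]<thr).astype(np.uint8);out=[]
    for c in cv2.findContours(m,1,2)[0]:
        if cv2.contourArea(c)>60: out.append((cv2.contourArea(c),cv2.approxPolyDP(c,4,True)[:,0]+[u0,v0],c[:,0]+[u0,v0]))
    return out
E
python3 - <<'E'
from h import *
st=manip.get_state();c=cam('wrist',st);im=cv2.imread('pics/w6.png')
for a,p,k in dark_sq(im,(200,190,310,260),140):
    P=np.array([onz(c,q,.040) for q in p]);print(a,p.tolist(),P[:,:2].round(4).tolist(),P.mean(0).round(4))
    e=np.diff(np.r_[P,P[:1]],axis=0)[:,:2];print(np.linalg.norm(e,axis=1).round(4),np.degrees(np.arctan2(e[:,1],e[:,0])).round(1), cv2.minAreaRect(np.array([onz(c,q,.040)[:2]*1000 for q in k],np.float32)))
g=im.mean(2);m=(g>150).astype(np.uint8);m[310:]=0
k=max(cv2.findContours(m,0,2)[0],key=cv2.contourArea)[:,0]
Q=np.array([onz(c,q,.008)[:2]*1000 for q in k],np.float32);print(cv2.fitEllipse(Q),cv2.minEnclosingCircle(Q))
go(.505,.31-.0,.22,14.9,st)
E
```

```text
419.5 [[245, 221], [246, 241], [266, 241], [266, 221]] [[0.4266, -0.0117], [0.4301, -0.0236], [0.4416, -0.0206], [0.4385, -0.0085]] [ 0.4342 -0.0161  0.04  ]
[0.0125 0.0119 0.0125 0.0123] [ -73.9   14.8  104.3 -165.2] ((434.01116943359375, -16.162208557128906), (12.562618255615234, 12.460968971252441), 14.834151268005371)
472.0 [[280, 197], [236, 196], [231, 206], [280, 206]] [[0.4427, 0.0075], [0.4182, 0.0016], [0.4168, -0.0049], [0.444, 0.0023]] [0.4304 0.0016 0.04  ]
[0.0251 0.0067 0.0282 0.0053] [-166.5 -102.6   14.8  104.9] ((429.56719970703125, 1.8580656051635742), (28.227035522460938, 6.509581089019775), 14.832491874694824)
((434.26446533203125, -16.485368728637695), (120.51126098632812, 120.86112976074219), 79.12934875488281) ((434.29669189453125, -16.484375), 61.842864990234375)
pos [ 0.4467 -0.0152  0.0928] yh 14.89 t 9.35 w 0.0853 row [ 0.3742  0.1748 -0.1589] -0.0001 q6 -0.45
```

Call:
move_arm([
  [[0,0,-0.05,0,-1],[0.05,0.02,-0.1,0,-1],[0.11,0.045,-0.1,0,-1],[0.17,0.07,-0.1,0,-1],[0.23,0.095,-0.1,0,-1],[0.29,0.12,-0.1,0,-1],[0.34,0.14,-0.09,0,-1],[0.37,0.155,-0.08,0,-1],[0.376,0.159,-0.072,0,-1],[0.376,0.159,-0.072,0,-1],[0.376,0.159,-0.072,0,-1]],
])

```text
clock: 10.45
position: [0.4921, 0.3069, 0.1503]
ee_rot: [-0.0, 0.61, 0.793, -0.001]
contact_force: [0.4, -0.5, -0.4]
width: 0.0856
gripper_force: 0.0
```

Run:
```python
from h import *
st=manip.get_state();im=snap('wrist','w7.png');c=cam('wrist',st);go(.492,.309,.15,14.9,st)
print(proj(c,(.492,.309,.051)),proj(c,(.492,.309,.077)))
u,v=proj(c,(.492,.309,.064)).astype(int)
cr=im[v-75:v+75,u-75:u+75,::-1];cv2.imwrite('pics/w7b.png',cv2.resize(cr,(600,600),interpolation=cv2.INTER_CUBIC));print('crop',u-75,v-75,'x4')
```

```text
pos [0.4921 0.3069 0.1503] yh 14.88 t 10.45 w 0.0856 row [0.0026 0.0005 0.0004] -0.0002 q6 0.18
[277.60860687 209.64024522] [277.55702004 220.7271841 ]
crop 202 139 x4
```

View pics/w7b.png

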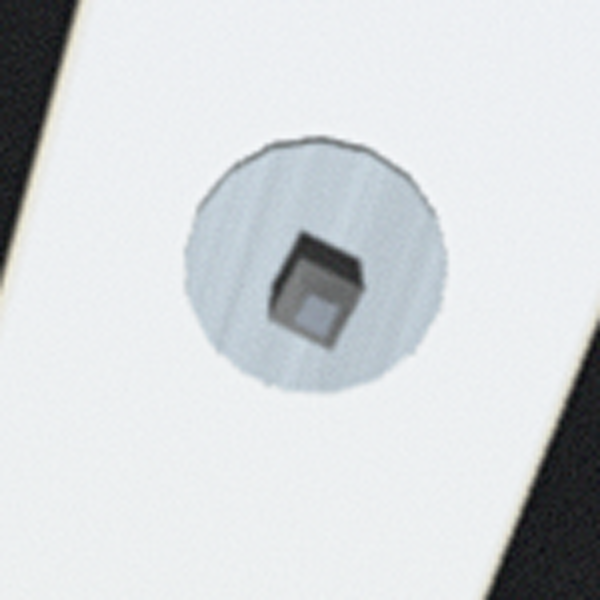

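The crop shows the flange centred near (316,267) in the crop, the spindle's square with corners at about (298,258), (364,287), (333,350) and (269,317), and the light tip at (318,312). It is turned about 27 degrees in the image. Next I compute the positions.

Run:
```python
from h import *
st=manip.get_state();c=cam('wrist',st);im=cv2.imread('pics/w7.png')
full=lambda p:np.array(p,float)/4+[202,139]-[.375,.375]
sq=[full(p) for p in [(298,258),(364,287),(333,350),(269,317)]]
P=np.array([onz(c,q,.071) for q in sq]);e=np.diff(np.r_[P,P[:1]],axis=0)[:,:2]
print('sq',P.mean(0).round(4),np.linalg.norm(e,axis=1).round(4),np.degrees(np.arctan2(e[:,1],e[:,0])).round(1))
print('tip',onz(c,full((318,312)),.077).round(4))
# dark blob outline (spindle) and flange
g=im.astype(float)
d=(g.mean(2)<165).astype(np.uint8);d[:190]=0;d[240:]=0;d[:,:255]=0;d[:,310:]=0
k=max(cv2.findContours(d,0,2)[0],key=cv2.contourArea);print('hull',cv2.approxPolyDP(cv2.convexHull(k),1.5,True)[:,0].tolist())
f=(g[:,:,2]<215).astype(np.uint8);f[:165]=0;f[245:]=0;f[:,:240]=0;f[:,:][:,325:]=0
k=max(cv2.findContours(f,0,2)[0],key=cv2.contourArea)[:,0]
k=k[k[:,1]>195];Q=np.array([onz(c,q,.051)[:2]*1000 for q in k],np.float32);print('flange',cv2.fitEllipse(Q))
# inner bright tip
t=((g.mean(2)>125)&(g.mean(2)<200)).astype(np.uint8)
n,l,s,ce=cv2.connectedComponentsWithStats(t[205:232,268:296]);print([(s[i,4],(ce[i]+[268,205]).round(1)) for i in range(1,n)])
go(.4342,-.0162,.14,None,st)
print('drive edges')
R=q2R(st['ee_rot']);print((R.T@(P.mean(0)-st['position'])).round(4))
```

```text
sq [0.4937 0.3115 0.071 ] [0.012  0.0121 0.0122 0.0113] [  -9.7 -100.   166.3   79.3]
tip [0.4939 0.3119 0.077 ]
hull [[276, 197], [292, 204], [293, 210], [284, 226], [269, 218], [269, 211]]
flange ((493.6459655761719, 311.86651611328125), (46.58434295654297, 46.703426361083984), 42.566307067871094)
[(np.int32(416), array([282.9, 220.5])), (np.int32(1), array([273., 228.]))]
pos [0.4924 0.3067 0.1507] yh 14.83 t 10.50 w 0.0850 row [-0.3715 -0.1736  0.0139] 0.0000 q6 0.18
drive edges
[0.0044 0.0026 0.0797]
```

Call:
move_arm([
  [[-0.05,-0.02,-0.02,0,-1],[-0.1,-0.045,-0.02,0,-1],[-0.16,-0.075,-0.02,0,-1],[-0.22,-0.1,-0.02,0,-1],[-0.28,-0.13,-0.02,0,-1],[-0.33,-0.155,0,0,-1],[-0.36,-0.168,0.014,0,-1],[-0.3715,-0.1736,0.014,0,-0.4],[-0.3715,-0.1736,0.014,0,-0.4],[-0.3715,-0.1736,0.014,0,-0.4]],
])

```text
clock: 11.5
position: [0.4353, -0.0146, 0.1404]
ee_rot: [0.001, 0.61, 0.792, 0.001]
contact_force: [0.6, 0.2, 0.5]
width: 0.0597
gripper_force: 0.0
```

Run:
```python
from h import *
st=manip.get_state();im=snap('wrist','w8.png');c=cam('wrist',st)
u,v=proj(c,(.4342,-.0162,.04)).astype(int);print(u,v)
for a,p,k in dark_sq(im,(u-25,v-22,u+25,v+22),140):
    P=np.array([onz(c,q,.040)[:2]*1000 for q in k],np.float32);print(a,cv2.minAreaRect(P))
go(.4342,-.0162,.022,14.85,st)
```

```text
274 213
271.5 ((434.2667541503906, -16.42756462097168), (12.449792861938477, 12.15434741973877), 14.707940101623535)
76.0 ((429.7845153808594, -0.6004610061645508), (27.169294357299805, 1.464525818824768), 14.718857765197754)
pos [ 0.4353 -0.0146  0.1404] yh 14.82 t 11.50 w 0.0597 row [-0.0016 -0.0022  0.148 ] -0.0003 q6 -0.45
```

Call:
move_arm([
  [[-0.0016,-0.002,0.05,0,-0.4],[-0.0016,-0.002,0.1,0,-0.4],[-0.0016,-0.002,0.135,0,-0.4],[-0.0016,-0.002,0.148,0,-0.4],[-0.0016,-0.002,0.148,0,-0.2],[-0.0016,-0.002,0.148,0,1],[-0.0016,-0.002,0.148,0,1],[-0.0016,-0.002,0.148,0,1],[-0.0016,-0.002,0.148,0,1],[-0.0016,-0.002,0.148,0,1]],
], squeeze=40)

```text
clock: 12.55
position: [0.4351, -0.0164, 0.0226]
ee_rot: [0.001, 0.61, 0.793, 0.001]
contact_force: [0.1, 2.0, 7.5]
width: 0.0294
gripper_force: 41.6
```

Call:
move_arm([
  [[0,0,-0.03,0,1],[0,0,-0.08,0,1],[0,0,-0.13,0,1],[0,0,-0.15,0,1],[0,0,-0.15,0,1],[0,0,-0.15,0,1]],
])

```text
clock: 13.15
position: [0.4329, -0.0164, 0.1409]
ee_rot: [-0.0, 0.61, 0.793, -0.0]
contact_force: [0.1, -0.1, -2.0]
width: 0.0297
gripper_force: 40.7
```

Run:
```python
from h import *
st=manip.get_state();im=snap('wrist','w9.png');c=cam('wrist',st);R=q2R(st['ee_rot'])
dz=.022-.04; h=st['position'][2]-dz
u,v=proj(c,st['position']+R@[0,0,dz]).astype(int);print(u,v,st['gripper_force'],st['contact_force'],st['width'])
for a,p,k in dark_sq(im,(u-40,v-40,u+40,v+40),140):
    P=np.array([(R.T@(onz(c,q,h)-st['position']))[:2]*1000 for q in k],np.float32);print(a,p.tolist(),cv2.minAreaRect(P))
go(.4938,.3117,.13,-11.3,st)
```

```text
276 298 40.73097109794617 [ 0.13238886 -0.12409356 -1.96050549] 0.029692990165440226
952.0 [[261, 282], [262, 311], [293, 311], [294, 282]] ((0.6603460311889648, 0.46347856521606445), (12.586453437805176, 12.89931869506836), 0.0663701742887497)
532.0 [[236, 337], [237, 264], [315, 258], [236, 258]] ((-0.3072929382324219, -0.7975540161132812), (35.39611053466797, 29.61638069152832), 1.9860681295394897)
pos [ 0.4329 -0.0164  0.1409] yh 14.89 t 13.15 w 0.0297 row [0.3768 0.1789 0.0136] 0.2182 q6 -0.46
```

Call:
move_arm([
  [[0.01,0.005,-0.03,0.02,1],[0.05,0.022,-0.04,0.06,1],[0.1,0.045,-0.04,0.1,1],[0.16,0.075,-0.04,0.14,1],[0.22,0.1,-0.04,0.18,1],[0.28,0.13,-0.04,0.21,1],[0.33,0.155,-0.03,0.218,1],[0.36,0.17,-0.01,0.218,1],[0.376,0.178,0.01,0.218,1],[0.376,0.178,0.012,0.218,1],[0.376,0.178,0.012,0.218,1],[0.376,0.178,0.012,0.218,1]],
])

```text
clock: 14.4
position: [0.4937, 0.3093, 0.1314]
ee_rot: [0.0, 0.773, 0.634, -0.001]
contact_force: [-0.3, 0.2, -1.9]
width: 0.0293
gripper_force: 40.6
```

Run:
```python
from h import *
st=manip.get_state();go(.4933,.311,.104,-11.3,st);print(st['contact_force'],st['moment'])
```

```text
pos [0.4937 0.3093 0.1314] yh -11.34 t 14.40 w 0.0293 row [ 0.0021 -0.0008  0.0343] -0.0003 q6 0.64
[-0.28230693  0.1989178  -1.92613029] [ 0.04595368 -0.02997942  0.00084888]
```

Call:
move_arm([
  [[0.002,-0.0008,0.01,0,1],[0.002,-0.0008,0.024,0,1],[0.002,-0.0008,0.034,0,1],[0.002,-0.0008,0.04,0,1],[0.002,-0.0008,0.044,0,1],[0.002,-0.0008,0.044,0,1]],
])

```text
clock: 15.0
position: [0.4933, 0.3124, 0.0958]
ee_rot: [-0.0, 0.773, 0.634, -0.0]
contact_force: [0.6, 0.0, -1.6]
width: 0.0293
gripper_force: 40.6
```

Run:
```python
from h import *
st=manip.get_state();go(.4933,.311,.0736,-11.3,st);print(st['contact_force'],st['moment'])
```

```text
pos [0.4933 0.3124 0.0958] yh -11.27 t 15.00 w 0.0293 row [-0.0017  0.0003  0.0278] 0.0003 q6 0.64
[ 0.57133167  0.04292976 -1.55728359] [0.01808209 0.04456646 0.05737279]
```

Call:
move_arm([
  [[-0.0005,0,0.002,0,1],[-0.0005,0,0.004,0,1],[-0.0005,0,0.006,0,1],[-0.0005,0,0.008,0,1],[-0.0005,0,0.008,0,1]],
])

```text
clock: 15.5
position: [0.4934, 0.3121, 0.0898]
ee_rot: [-0.0, 0.773, 0.634, -0.0]
contact_force: [0.6, 0.1, -1.4]
width: 0.0293
gripper_force: 40.6
```

Run:
```python
from h import *
st=manip.get_state();go(.4933,.311,.0736,-11.3,st);print(st['contact_force'],st['moment'])
```

```text
pos [0.4934 0.3121 0.0898] yh -11.26 t 15.50 w 0.0293 row [-0.0014  0.0002  0.0203] 0.0003 q6 0.64
[ 0.60622344  0.10866147 -1.36957845] [ 0.01452288 -0.02660413 -0.02818318]
```

Call:
move_arm([
  [[0,0,0.004,0,1],[0,0,0.008,0,1],[0,0,0.012,0,1],[0,0,0.016,0,1],[0,0,0.018,0,1],[0,0,0.02,0,1],[0,0,0.02,0,1]],
])

```text
clock: 16.2
position: [0.4936, 0.3122, 0.0739]
ee_rot: [-0.0, 0.773, 0.634, 0.0]
contact_force: [-0.9, -0.5, -1.2]
width: 0.0291
gripper_force: 40.6
```

Run:
```python
from h import *
st=manip.get_state();go(.4933,.311,.0736,-11.3,st);print(st['contact_force'],st['moment'])
```

```text
pos [0.4936 0.3122 0.0739] yh -11.27 t 16.20 w 0.0291 row [-0.0015 -0.      0.0003] 0.0003 q6 0.64
[-0.85633987 -0.46654893 -1.19339205] [-0.01305284  0.04742004 -0.04986702]
```

Nearly seated. I press gently until the flange is felt, then release and rise.

Call:
move_arm([
  [[0,0,0.001,0,1],[0,0,0.002,0,1],[0,0,0.003,0,1],[0,0,0.003,0,1]],
])

```text
clock: 16.6
position: [0.4937, 0.3123, 0.0736]
ee_rot: [0.0, 0.773, 0.634, 0.001]
contact_force: [-2.7, -1.0, 9.7]
width: 0.0295
gripper_force: 42.1
```

Call:
move_arm([
  [[0,0,-0.002,0,0],[0,0,-0.002,0,-0.4],[0,0,-0.002,0,-0.4],[0,0,-0.002,0,-0.4],[0,0,-0.03,0,-0.4],[0,0,-0.08,0,-0.4],[0,0,-0.1,0,-0.4],[0,0,-0.1,0,-0.4],[0,0,-0.1,0,-0.4]],
])

```text
clock: 17.5
position: [0.4931, 0.312, 0.151]
ee_rot: [-0.0, 0.773, 0.634, -0.0]
contact_force: [-0.1, -0.4, 0.1]
width: 0.0597
gripper_force: 0.0
```

Run:
```python
from h import *
st=manip.get_state();im=snap('wrist','w10.png');c=cam('wrist',st);go(.4933,.311,.0736,-11.3,st)
u,v=proj(c,(.4937,.3117,.091)).astype(int);print(u,v)
for a,p,k in dark_sq(im,(u-30,v-30,u+30,v+30),140):
    P=np.array([onz(c,q,.091)[:2]*1000 for q in k],np.float32);print(a,cv2.minAreaRect(P))
g=im.mean(2);
for name in ('wrist',):
    m=(g>150).astype(np.uint8);k=max(cv2.findContours(m,0,2)[0],key=cv2.contourArea);print(cv2.contourArea(k),cv2.boundingRect(k))
# side view: hub top height via triangulation of hub bore not needed; toggle from top picture
top=np.array(manip.get_image('top'));np.save('top1.npy',top)
g=top[225:260,190:222].mean(2).astype(int);print(g[::2,::2])
```

```text
pos [0.4931 0.312  0.151 ] yh -11.27 t 17.50 w 0.0597 row [-0.0011  0.0005  0.0968] 0.0003 q6 0.64
277 231
311.5 ((494.1502380371094, 312.0550537109375), (12.287969589233398, 12.844061851501465), 78.68079376220703)
229.5 ((497.5282897949219, 328.8312072753906), (3.089177131652832, 28.10484504699707), 78.67841339111328)
33194.5 (190, 112, 176, 260)
[[229 230 230 231 230 230 231 230 230 228 228 220 219 198  45  53]
 [224 225 225 224 225 224 226 225 225 225 224 226 227 231  89  56]
 [225 224 224 224 224 225 224 224 225 226 223 225 224 228  73  54]
 [224 223 225 224 224 224 224 223 223 225 226 225 224 221  83  55]
 [225 225 225 226 230 237 237 237 237 234 230 224 226 206  77  58]
 [225 225 226 226 202  81  97  99  99 108 172 225 226 201  78  57]
 [225 225 224 225 210  94  98  99  93  96 167 230 226 183  81  57]
 [226 226 225 226 195  96 103 111  99  95 211 225 227 179  78  60]
 [226 225 225 227 197 101 160 150 159  89 211 226 227 178  75  62]
 [225 224 225 227 187 124 135 112 153  88 212 225 228 174  69  56]
 [226 224 225 229 156  90 129 129 103  90 216 225 226 163  63  60]
 [225 225 224 231 156 147 129  90 100  90 224 225 229 133  66  64]
 [225 225 224 232 126 173 169  95  93  80 221 225 227 106  62  58]
 [225 225 225 228 223 177 176 172 158 148 227 225 229  92  59  62]
 [224 225 224 225 226 226 228 227 229 225 225 223 229  86  57  58]
 [225 226 225 223 224 224 224 224 224 224 223 224 228  75  57  52]
 [226 223 225 225 223 224 225 224 225 224 224 224 224  84  57  67]
 [233 231 229 229 230 228 227 227 224 224 224 226 208  76  55  59]]
```

The flange was felt at TCP z = 0.0736, as predicted, and the wheel is released and seated. Next comes the toggle approach with the fingers shut, from the drive's -x side.

Run:
```python
from h import *
ct=cam('top');print('toggle slot',onz(ct,(204,242.5),.045).round(4),'ball?',onz(ct,(203,250),.094).round(4))
go(.432,.185,.15,-3.2)
```

```text
toggle slot [0.4857 0.1813 0.045 ] ball? [0.4627 0.1761 0.094 ]
pos [0.4925 0.3116 0.1499] yh -11.27 t 17.60 w 0.0596 row [-0.17   -0.0432  0.0003] -0.0673 q6 0.64
```

Call:
move_arm([
  [[-0.04,-0.02,-0.01,-0.03,0],[-0.1,-0.035,-0.01,-0.067,1],[-0.15,-0.043,0,-0.067,1],[-0.173,-0.0432,0,-0.067,1],[-0.173,-0.0432,0.03,-0.067,1],[-0.173,-0.0432,0.07,-0.067,1],[-0.173,-0.0432,0.07,-0.067,1],[-0.173,-0.0432,0.07,-0.067,1]],
])

```text
clock: 18.4
position: [0.4318, 0.183, 0.0947]
ee_rot: [-0.001, 0.727, 0.687, -0.001]
contact_force: [0.7, -0.7, 0.5]
width: -0.0002
gripper_force: 0.0
```

Run:
```python
from h import *
go(.48,.18,.094,-3.2)
```

```text
pos [0.4318 0.183  0.0947] yh -3.23 t 18.40 w -0.0002 row [-0.0003  0.0604  0.0007] -0.0002 q6 0.31
```

Call:
move_arm([
  [[0,0.01,0,0,1],[0,0.02,0,0,1],[0,0.03,0,0,1],[0,0.04,0,0,1],[0,0.05,0,0,1],[0,0.06,0,0,1],[0,0.07,0,0,1],[0,0.07,0,0,1]],
])

```text
clock: 19.2
position: [0.4873, 0.1802, 0.0955]
ee_rot: [-0.002, 0.727, 0.687, -0.002]
contact_force: [-4.6, 1.6, 7.6]
width: 0.0002
gripper_force: 3.6
```

Call:
move_arm([
  [[0,-0.01,0,0,1],[0,-0.03,-0.03,0,1],[0,-0.07,-0.08,0,1],[0,-0.12,-0.14,0,1],[0,-0.15,-0.16,0,1],[0,-0.15,-0.16,0,1]],
])

```text
clock: 19.8
position: [0.3669, 0.1873, 0.2269]
ee_rot: [0.001, 0.726, 0.687, 0.002]
contact_force: [0.4, 0.1, -0.5]
width: 0.0
gripper_force: 0.0
```

Run:
```python
from h import *
st=manip.get_state();go(.48,.18,.094,-3.2,st);print(st['contact_force'])
t=snap('top','top2.png');s=snap('side','side2.png')
g=t[225:260,190:222].mean(2).astype(int);print(g[::2,::2])
a=cv2.cvtColor(cv2.imread('pics/side0.png'),cv2.COLOR_BGR2GRAY).astype(int);b=s.mean(2).astype(int)
cs=cam('side');Rz=-3.2*np.pi/180;piv=np.array([.4864,.1819,.053]);dx=np.array([np.cos(Rz),np.sin(Rz),0])
for n,sg in (('off',-1),('on',1)):
    for nm,cc in (('side',cs),('top',cam('top'))): print(n,nm,proj(cc,piv+dx*.020*sg+[0,0,.0414]).round(1))
u,v=proj(cs,piv+[0,0,.02]).astype(int);print(u,v)
print(a[v-14:v+10:2,u-16:u+18:2]);print(b[v-14:v+10:2,u-16:u+18:2])
```

```text
pos [0.3669 0.1873 0.2269] yh -3.14 t 19.80 w 0.0000 row [-0.0017  0.1409  0.1668] 0.0005 q6 0.36
[ 0.41985625  0.10856082 -0.49623207]
[[227 228 230 229 229 229 229 229 228 226 223 220 217 198  50  51]
 [222 223 224 224 223 225 223 226 224 223 223 224 226 229  89  54]
 [224 223 222 224 223 224 223 223 223 224 224 223 224 225  74  51]
 [224 223 223 223 224 225 227 224 223 223 224 224 223 221  82  59]
 [223 222 223 223 226 215 163 218 234 233 228 222 224 205  82  63]
 [222 223 223 223 198 143 170 128  94 111 169 225 223 196  80  60]
 [222 223 226 223 207  85 131 104  99  93 159 225 224 178  77  59]
 [223 223 224 226 194  91 142 106  92  96 211 223 226 179  75  57]
 [222 224 223 225 196 103 130 121 159  92 210 224 225 174  75  56]
 [223 223 224 225 189 117 158 139 149  91 209 225 227 172  68  55]
 [223 223 222 228 158  92 153 152  99  90 212 224 226 161  66  60]
 [221 224 223 228 159  97  94  97  99  86 223 223 228 132  63  56]
 [224 223 225 227 129  92  92  96  97  80 218 223 226 106  56  54]
 [224 225 226 225 224 206 198 168 155 150 224 223 228  90  51  59]
 [224 222 223 223 223 225 
[... 1344 characters left out ...]
255 255 255 255 255 255 255 254 255 255 255 255 254 230 116]
 [255 255 255 254 255 255 254 255 255 255 253 233 242 245 205 255 161]
 [224 243 255 255 255 255 255 255 255 254 214 142 200 246 255 255 249]
 [255 248 230 208 204 212 215 214 213 218 188 222 255 255 255 255 255]
 [255 255 255 255 255 255 255 255 255 255 176 255 255 255 255 255 255]
 [255 255 255 255 255 255 255 255 255 232 215 255 255 255 255 255 255]
 [255 255 255 255 255 255 255 255 255 180 255 255 255 255 255 255 255]
 [255 255 255 255 255 255 255 255 252 175 255 255 255 255 255 255 255]
 [255 255 255 255 255 255 253 254 196 192 207 172 223 255 255 255 255]
 [255 255 255 255 206 135 142 175 181 168 139 139 163 255 255 255 255]]
```

Both views show the lever now leaning to the drive's +x: the ball moved from top row 249 to 234, and it leans right in the side view. The arm is clear, so I hand the job in.

```bash
python3 -c "
from rig import manip
print(manip.sign_off())"
```

```text
the job is handed in; nothing more can be done
None
```

I laid the large wheel flat hub up, seated it on the spindle flange and let go, then flipped the toggle over; I touched nothing else on purpose and handed the job in at about 20 s, though the judge's result was not shown to me.

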